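# Ease a ratchet clamp open to its gauge

## Task

Open the battery-pack clamp to the width set on its gauge: press the thumb button on the pawl's tail to lift the pawl clear of the toothed wheel, keep it lifted while the spring turns the drum back, and let the pawl drop in again in time for it to hold the jaw with its pointer between the two posts of the gauge. Press gently, never with more than 20 N, so as not to jam the pawl against its stop. Work the button only: do not touch the drum, wheel, jaw or gauge, and leave the pack, tape and cells where they are.

Things in the scene. Friction and masses are not known exactly. Their poses are not given: they have to be found in the camera images.
- clamp: Fixed bench clamp, black base 370 x 180 x 12 mm. Origin: on the work surface, under the toothed wheel. Its x axis runs along the base from the jaw (base ends at x = -230 mm) to the pawl's tail (base ends at x = +140 mm), y along the wheel's axle, z up. Nothing on it is higher than 135 mm except the button.
- drum: Drum and steel toothed wheel on one axle; origin on the axle at the wheel's middle, 70 mm above the work surface. Wheel: 96 mm over the tips, 14 saw teeth 10 mm deep, 12 mm thick. Aluminium drum: 60 mm across, at clamp y = 48 to 84 mm.
- drum_turn (a joint): Angle (rad) the drum has turned back; 0 at the start. A spring drives it to larger values (about 7 N on the pawl) through a damper: with the pawl lifted it runs at about 0.45 rad/s, later 0.3. A dropped pawl stops it within one tooth (0.449 rad). It cannot be wound forward again here, so do not overshoot; left free it runs to 7.2.
- pawl: Dark steel pawl, a rocker 120 mm long along the clamp's x above the wheel. Origin: its pivot pin, 52 mm in clamp x, 124.5 mm high; rocks about y. Nose at -x, tail with button at +x: tail down lifts the nose. 4 to 12 N on the button lift it clear after about 10 mm of button travel, when the force falls to about 5 N and the drum starts to run; a hard stop follows about 2.5 mm further.
- pawl_nose (a point): Underside of the pawl's nose. It is about 108 to 110 mm above the work surface when fully down against a tooth, and over 118 mm when clear of all teeth.
- pawl_tail (a point): Point on the tail's flat top, 55 mm from the pivot, on the axis of the thumb button: a smooth grey round head 24 mm across, 6 mm thick, on a screw stem. The screw is set to no fixed height: the button's flat top lies anywhere from 9 to 33 mm above this point, to be found by feel. It does not sink in the tail when pressed. Space above it and 30 mm around its rim is free.
- jaw: Sliding aluminium jaw block with a steel rack; its origin coincides with the clamp's when the drum is at 0 and moves along the clamp's -x as the jaw opens: 12 mm per radian of drum, 5.4 mm per tooth. The block is 30 x 127 x 46 mm, 105 mm to -x of this origin.
- jaw_pointer (a point): Tip, upper edge, of the steel pointer on the jaw: a blade 4 mm thick in clamp x that sticks out to -y, 52 mm above the work surface.
- gauge_mid (a point): Mid-point between the tops of the gauge's two upright dark posts (22 mm clear between them, 46 mm high) on the rail along the clamp's -y edge; axes as the clamp's. The pointer passes just above the posts. At the start it is 22 to 60 mm from the pointer along the clamp's -x.
- pack: Loose bystander: black four-cell battery holder 26 x 100 x 30 mm lying on the mat; origin under its centre.
- tape: Loose bystander: roll of black tape, 100 mm across, 19 mm high, lying flat; origin under its centre.
- cell_a: Loose bystander: upright green battery cell, 21 mm across, 64 mm high; origin under its centre.
- cell_b: Loose bystander: a second upright green cell, the same.

How it is judged:
On the way:
1. the pawl's nose is lifted clear of the teeth by a press on its button (z of pawl_nose in the frame of clamp above 0.1165 m and contact force between the fingers and pawl above 0.5 N), for 0.2 s.
At the end, for the whole second after the job is handed in: The jaw's pointer stands between the two posts of the gauge (its middle within 9.5 mm of theirs along the clamp), the pawl is released with its nose down in the teeth (its underside below 114.5 mm above the work surface), and the drum is at rest, held by the pawl (under 0.03 rad/s) (x of jaw_pointer in the frame of gauge_mid between -0.0095 and 0.0095 m and z of pawl_nose in the frame of clamp below 0.1145 m and velocity of joint drum_turn between -0.03 and 0.03 rad/s); the robot touches nothing.
It fails at once if the robot pushes the pawl or its button with more than 20 N (contact force between any of the fingers, the arm and pawl above 20 N).
It fails at once if the robot pushes the drum, wheel or jaw (over 2 N) (contact force between any of the fingers, the arm and drum above 2 N or contact force between any of the fingers, the arm and jaw above 2 N).
It fails at once if the gauge is moved on its rail by more than 4 mm (distance of gauge_mid from where it was at the start of the episode above 0.004 m).
It fails at once if the pack, the tape or a cell is moved by more than 15 mm (distance of any of pack, tape, cell_a, cell_b from where it was at the start of the episode above 0.015 m).
It also fails if it takes over 64 s, if anything falls off the work surface, if the arm or the gripper's body presses on something with over 40 N, if the wrist force passes 120 N, or if a joint passes its speed limit or range.

## Robot

A 7-joint arm with a two-finger parallel gripper is mounted at the origin on the work surface. World frame = base frame: x ahead of the robot, y to its left, z up, the work surface at z = 0. Lengths are in m, angles in rad, forces in N, time in s.
With the tool pointing down it reaches from about 0.35 to 0.9 m from the base axis. Payload 8.1 kg.
Tool frame: the origin (TCP) lies at the very end of the fingers, on their centre line; the grasp point (between the pads) lies 19 mm behind it (arm.tcp_to_grasp is the z of the grasp point in the tool frame, in m); z points along the fingers, y is the line along which they close (so a half turn about z gives the same grasp; the last joint's range is limited). The gripper opens to 92 mm and grips with 3 to 60 N. Pads are 19 mm wide; open, the fingers measure 130 mm over their backs; the gripper's body (75 mm by 190 mm) begins 47 mm behind the grasp point.
Start: joints at [-1.33, 0.434, 0.025, 1.573, -0.012, 1.134, -0.075], TCP at [0.211, 0.588, 0.227] pointing down, gripper open.
Joint ranges: [-2.62, 2.62], [-0.44, 2.09], [-1.27, 1.32], [0.08, 2.57], [-1.32, 4.46], [0.12, 2], [-2.74, 2.74]. Speed limits (rad/s): [2.22, 2.22, 3.01, 3.01, 3.14, 3.14, 3.14].

## Interface

Orientations are given as a rotation vector (axis times angle).
In Python, from cell import readout, vision, sign_off, arm gives the robot as it stands. The module is installed in compiled form; this text tells all that it offers.
- The arm moves only by the shell command python3 -m creep 'ROWS' [FORCE]. ROWS is JSON, a list of rows, each a list of 5 numbers: the shift along the tool's x, y, z in units of 4 cm (1.0 is 4 cm), then the turn about the tool's z in units of 4 degrees (1.0 is 4 degrees), then the opening, from 0 (shut) to 1 (fully open). A call has 1 to 12 rows; each row shifts and turns the commanded pose from where the row before left it, along the tool's axes as they then stand; what a row does not reach is not made up. A row lasts 1/8 s, in which the tool goes at most 62.5 mm and 10.7 degrees, less where a joint would pass 70% of its speed; a pose out of reach is approached as far as the arm can. A call with a number of a shift or a turn outside -1 to 1 is refused whole. A call with a gripper value outside its range is refused whole. The fingers move at their own pace and stop on an object; FORCE is the grip in N (left out, the last holds). Time passes only in rows, so rows that do not move let the fingers close. It gives the time, the measured TCP pose, the force, the opening and the grip force at its end, in the units of the state.
- readout.observe(): the state, without advancing time (a new reading comes with each control period).
- vision.get_image(name): name is "scene" or "side" or "wrist"; returns a dict with "pixels" (400x640x3 uint8, blue, green, red), "z_map" (400x640 float32, m along the optical axis (not along the pixel's ray), 0 where there is no reading), "camera_matrix" (3x3 intrinsics, pixels), "position" and "rotation" of the camera in the world. Camera axes: x right, y up, looking along -z (the intrinsics and any distortion apply to the point x, -y, -z); pixel columns grow to the right and rows downward; lengths in m; the calibration is good to about 2 mm. The wrist camera is an equidistant fisheye: a pixel r from the principal point sees the ray r / f radians off the axis. A picture is of the moment at which its call begins.
- sign_off(): hands the job in; it is judged then, once.
The state is a dict: "clock": time; "joints": joint angles; "dq": joint speeds; "joint_efforts": joint torques, N m; "position": TCP position; "ee_rot": TCP orientation; "force": force on the tool from outside, world axes, zero at the start; "ft_torque": the same for the moment, N m; "width": opening from 0.0 (shut) to 1.0 (fully open); "gripper_force": force on a finger pad.
Only numpy, scipy, OpenCV 4.12 (cv2) and the standard library are available. Lean on these libraries where they do the work, as an engineer would, in place of code of your own. Each camera call takes 0.05 s, during which the arm holds its last target. There are 200 camera calls.

## Working session

There is one attempt and no reset: what is moved stays moved. The work goes in short steps, Python scripts to look and compute and a shell command to move; the robot and the scene stay as the last step left them, time stands still between calls to the robot, and variables do not carry over. Pictures are saved under pics/ and viewed, at most 10 in all, crops included, and the job is handed in when it is done.

```bash
mkdir -p pics; cat > h.py <<'E'
import numpy as np, cv2
from cell import readout, vision
def world(im, u, v, z=None):
    K=im["camera_matrix"]; p=np.array(im["position"]); R=np.array(im["rotation"])
    if R.shape!=(3,3): R=cv2.Rodrigues(R)[0]
    u=np.asarray(u,float); v=np.asarray(v,float)
    d=np.stack([(u-K[0][2])/K[0][0],-(v-K[1][2])/K[1][1],-np.ones_like(u)],-1)
    w=d@R.T
    if z is None:
        zz=im["z_map"][v.astype(int),u.astype(int)]
        return p+w*zz[...,None]
    return p+w*((z-p[2])/w[...,2])[...,None]
E
python3 - <<'E'
from h import *
import pickle
for n in("scene","side"):
    im=vision.get_image(n); pickle.dump(im,open(n+".pkl","wb")); cv2.imwrite(f"pics/{n}0.png",im["pixels"]); print(n,im["position"],np.array(im["rotation"]).tolist(),[k for k in im])
print(readout.observe())
E
```

```text
scene [ 1.19811243 -0.1939847   0.60896927] [0.7808091935074165, 0.4796144121141027, 1.0459057518684014] ['pixels', 'z_map', 'camera_matrix', 'position', 'rotation']
side [0.44949295 0.80154176 0.85382688] [0.17135598633956686, -1.0979699860538845, -2.687152361399299] ['pixels', 'z_map', 'camera_matrix', 'position', 'rotation']
{'clock': 0.1, 'joints': array([-1.32956866,  0.43516231,  0.0249849 ,  1.57396499, -0.01162807,
        1.13396256, -0.07508531]), 'dq': array([ 0.00061482, -0.00198888, -0.00081901, -0.00156626, -0.00032133,
        0.000512  , -0.00013054]), 'joint_efforts': array([ 3.09633178e-03, -6.69118023e+01,  9.88542661e-01, -3.15146184e+01,
       -6.02382305e-02,  3.74671456e-02,  1.07519490e-04]), 'position': array([0.21058476, 0.58800377, 0.22603386]), 'ee_rot': array([-5.37523036e-01, -3.09513512e+00,  2.11387183e-03]), 'force': array([ 0.5134251 , -0.61487817, -0.49391633]), 'ft_torque': array([ 0.00345689,  0.0432873 , -0.03890414]), 'gripper_force': 0.0, 'width': 0.9974639229363399}
```

View pics/scene0.png

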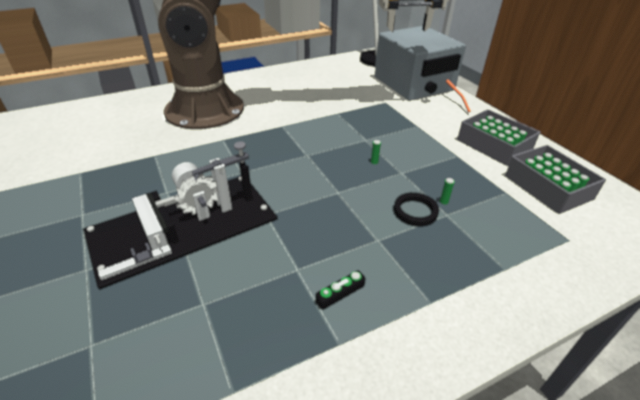

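View pics/side0.png

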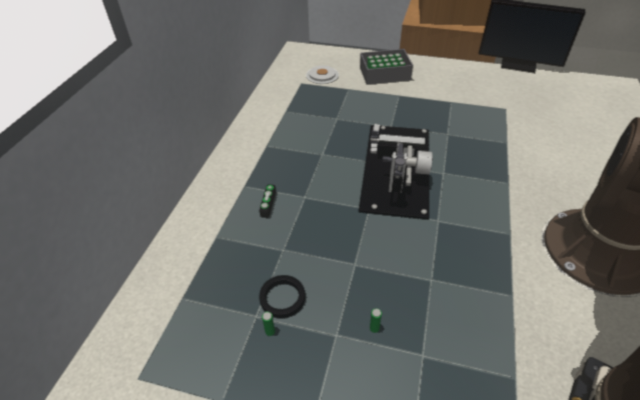

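Scene shows the clamp at (180,220), with the button at (240,148), the pointer and gauge near (145,255). Side shows the clamp at (398,172), base corners around (369,126), (430,128), (360,211), (428,217).

```bash
python3 - <<'E'
from h import *
import pickle
a=pickle.load(open("scene.pkl","rb"));b=pickle.load(open("side.pkl","rb"))
c1=cv2.resize(a["pixels"][130:290,75:285],None,fx=3.5,fy=3.5,interpolation=cv2.INTER_CUBIC)
c2=cv2.resize(b["pixels"][115:225,340:450],None,fx=5.4,fy=5.4,interpolation=cv2.INTER_CUBIC)
cv2.imwrite("pics/c1.png",c1);cv2.imwrite("pics/c2.png",c2)
for im in(b,a):
    for zt in (0.012,):
        P=world(im,*np.meshgrid(np.arange(640),np.arange(400)))
        g=im["pixels"].max(-1)
        m=((g<40)&(abs(P[...,2]-.012)<.012)&(im["z_map"]>0)).astype(np.uint8)
        n,l,s,_=cv2.connectedComponentsWithStats(cv2.morphologyEx(m,cv2.MORPH_CLOSE,np.ones((9,9))))
        i=1+s[1:,4].argmax(); print(s[i])
        v,u=np.nonzero((l==i)); W=world(im,u,v,.012)[:,:2].astype(np.float32)
        print(cv2.minAreaRect(W), cv2.boxPoints(cv2.minAreaRect(W)).tolist())
E
```

```text
[ 359  142   71   77 3265]
((0.4984470307826996, -0.1255710870027542), (0.17697905004024506, 0.28628385066986084), 5.4213480949401855) [[0.39682939648628235, 0.008570126257836819], [0.4238772988319397, -0.27643314003944397], [0.6000646352767944, -0.2597123086452484], [0.5730167627334595, 0.025290966033935547]]
[  85  179  192  109 6401]
((0.5122222900390625, -0.17406579852104187), (0.17848363518714905, 0.3617211878299713), 5.514286518096924) [[0.4060138463973999, -0.0026177717372775078], [0.44077304005622864, -0.3626650273799896], [0.6184307336807251, -0.34551382064819336], [0.5836715698242188, 0.014533430337905884]]
```

View pics/c1.png

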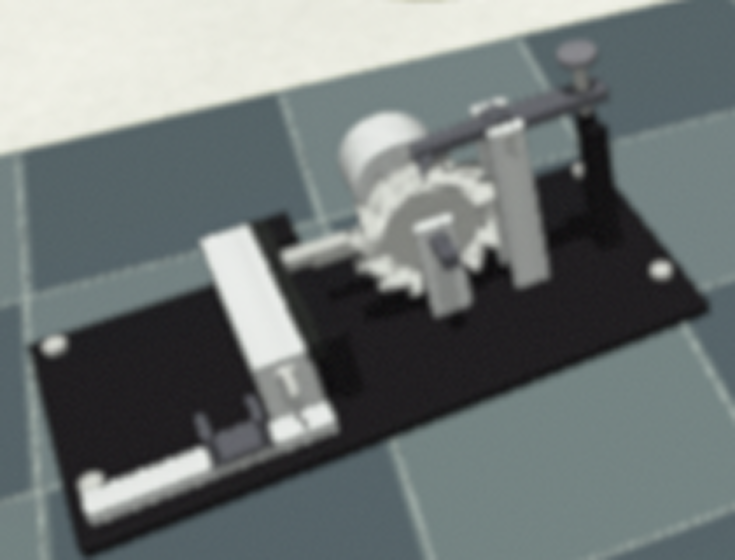

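View pics/c2.png

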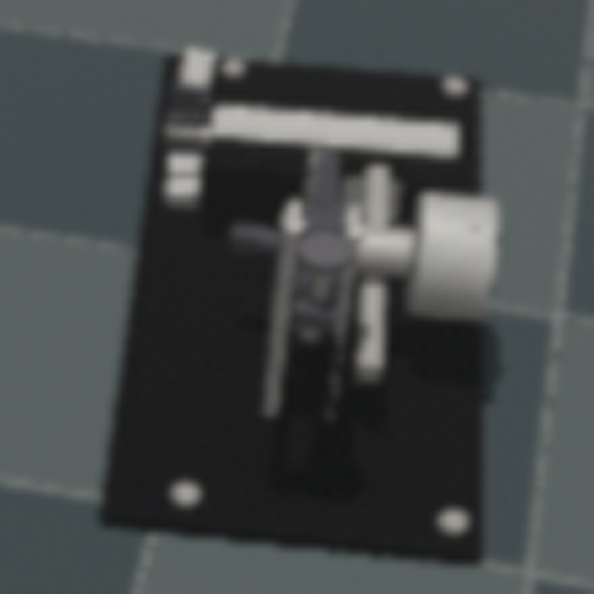

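```bash
cat >> h.py <<'E'
def tri(a,ua,b,ub):
    pa,pb=np.array(a["position"]),np.array(b["position"])
    da=world(a,*map(np.float64,ua),0.)-pa; db=world(b,*map(np.float64,ub),0.)-pb
    da/=np.linalg.norm(da); db/=np.linalg.norm(db)
    s=np.linalg.lstsq(np.stack([da,-db],1),pb-pa,rcond=None)[0]
    A,B=pa+da*s[0],pb+db*s[1]
    return (A+B)/2, np.linalg.norm(A-B)
E
python3 - <<'E'
from h import *
import pickle
a=pickle.load(open("scene.pkl","rb"));b=pickle.load(open("side.pkl","rb"))
A=lambda x,y:(x/3.5+75-.36,y/3.5+130-.36)
B=lambda x,y:(x/5.4+340-.4,y/5.4+115-.4)
print("button",tri(a,A(577,50),b,B(325,248)))
S=lambda p,q:print(tri(a,A(*p),b,B(*q)))
for p,q in (((54,345),(455,84)),((91,481),(233,67)),((661,270),(185,492)),((580,170),(453,520))):S(p,q)
for p in((203,412),(252,398),(300,370),(290,378)): print("z50",world(a,*A(*p),.046),world(a,*A(*p),.052))
print("pt side",world(b,*B(185,132),.052),world(b,*B(172,132),.052), "gauge side",world(b,*B(190,98),.046))
x,y=A(577,50); print("depth",world(a,x,y))
K=b["camera_matrix"];print(K[0])
R=cv2.Rodrigues(readout.observe()["ee_rot"])[0];print(R)
E
```

```text
button (array([ 0.49008566, -0.02290653,  0.15841395]), np.float64(0.0006465692658512818))
(array([ 0.44689487, -0.35033764,  0.01583012]), np.float64(0.0007810832428854973))
(array([ 0.57070874, -0.33739653,  0.01635117]), np.float64(0.00043191878867013814))
(array([ 5.38346673e-01, -2.47471388e-06,  1.55685433e-02]), np.float64(0.000814074018084859))
(array([ 0.41341535, -0.01357031,  0.01424627]), np.float64(0.0004520679539324129))
z50 [ 0.5760576  -0.27277547  0.046     ] [ 0.58268732 -0.27193573  0.052     ]
z50 [ 0.57665466 -0.24749919  0.046     ] [ 0.58327802 -0.24692885  0.052     ]
z50 [ 0.565917   -0.22031029  0.046     ] [ 0.5726548  -0.22002972  0.052     ]
z50 [ 0.56991545 -0.22635054  0.046     ] [ 0.57661063 -0.22600559  0.052     ]
pt side [ 0.58093436 -0.22596995  0.052     ] [ 0.587621   -0.22436723  0.052     ] gauge side [ 0.58455246 -0.26367101  0.046     ]
depth [ 0.48771139 -0.02210941  0.1565872 ]
[450.12746806   0.         320.08629316]
[[-9.41445536e-01  3.37164907e-01 -3.56902893e-04]
 [ 3.37165080e-01  9.41444639e-01 -1.30394895e-03]
 [-1.03641512e-04 -1.34793211e-03 -9.99999086e-01]]
```

```bash
python3 -m creep '[[-0.5,-0.5,0,0,0],[-0.97,-1,0,0,0],[-0.97,-1,0,0,0],[-0.97,-1,0,0,0],[-0.97,-1,0,0,0],[-0.97,-1,0,0,0],[-0.97,-1,0,0,0],[-0.97,-1,0,0,0],[-0.97,-1,0,0,0],[-0.97,-1,0,0,0],[-0.97,-1,0,0,0],[-0.97,-1,0,0,0]]' 10; cat > rem.py <<'E'
from h import *
o=readout.observe(); R=cv2.Rodrigues(o["ee_rot"])[0]
print(o["clock"],o["position"],o["force"],o["width"],"units",R.T@(np.array([.490,-.023,.158])-o["position"])/.04)
E
python3 rem.py
```

```text
clock: 1.6
position: [0.4766, 0.0031, 0.2267]
ee_rot: [0.537, 3.095, 0.0]
force: [0.8, 0.4, -0.5]
width: 0.007
gripper_force: 0.0
1.6 [0.47658337 0.00313111 0.22671383] [ 0.84090212  0.41594216 -0.54022817] 0.006918442127808446 units [-0.53585775 -0.50259003  1.7177104 ]
```

```bash
python3 -m creep '[[-0.27,-0.25,0,0,0],[-0.27,-0.25,0,0,0],[0,0,0.4,0,0],[0,0,0.4,0,0],[0,0,0.2,0,0],[0,0,0,0,0]]'; python3 rem.py; python3 - <<'E'
from h import *
o=[]
for n,(r0,r1,c0,c1) in (("scene",(90,210,175,300)),("side",(100,220,340,460))):
    im=vision.get_image(n); o.append(cv2.resize(im["pixels"][r0:r1,c0:c1],(390,390),interpolation=cv2.INTER_CUBIC))
cv2.imwrite("pics/p1.png",np.hstack(o))
E
```

```text
clock: 2.35
position: [0.4895, -0.0207, 0.1864]
ee_rot: [-0.535, -3.094, 0.0]
force: [-1.1, 0.4, 0.5]
width: 0.005
gripper_force: 0.0
2.35 [ 0.48948612 -0.02070351  0.1863817 ] [-1.06737327  0.37218271  0.51556557] 0.004909052565347295 units [-0.03216086 -0.04955609  0.70952209]
```

View pics/p1.png

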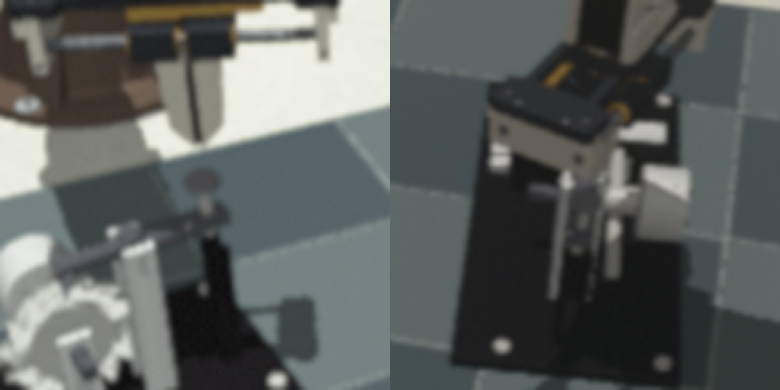

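The tool tip (195,140 in the crop) is right above the button (202,180); now feel for it.

```bash
python3 -m creep '[[-0.03,-0.05,0.2,0,0],[0,0,0.2,0,0],[0,0,0.08,0,0],[0,0,0,0,0]]'; python3 -m creep '[[0,0,0.05,0,0],[0,0,0.05,0,0],[0,0,0,0,0]]';
```

```text
clock: 2.95
position: [0.4901, -0.0237, 0.1672]
ee_rot: [-0.538, -3.095, 0.0]
force: [-1.0, -0.0, -0.2]
width: 0.003
gripper_force: 0.0
clock: 3.32
position: [0.4902, -0.0237, 0.1634]
ee_rot: [-0.537, -3.095, 0.0]
force: [0.3, 0.6, 0.1]
width: 0.005
gripper_force: 0.0
```

```bash
for i in 1; do python3 -m creep '[[0,0,0.05,0,0],[0,0,0,0,0]]' | grep -E "pos|force: \["; python3 -m creep '[[0,0,0.05,0,0],[0,0,0,0,0]]'| grep -E "pos|force: \["; python3 -m creep '[[0,0,0.05,0,0],[0,0,0,0,0]]'| grep -E "pos|force: \["; done
```

```text
position: [0.4902, -0.0237, 0.1614]
force: [0.8, 0.7, -0.2]
position: [0.4902, -0.0236, 0.1594]
force: [0.2, 0.3, 0.5]
position: [0.4905, -0.0235, 0.1577]
force: [-0.3, 0.9, 3.3]
```

```bash
python3 -m creep '[[0,0,0.05,0,0],[0,0,0.05,0,0],[0,0,0,0,0]]' | grep -E "pos|force: \["; python3 -m creep '[[0,0,0.05,0,0],[0,0,0,0,0]]'| grep -E "pos|force: \["; python3 -m creep '[[0,0,0.03,0,0],[0,0,0,0,0]]'| grep -E "pos|force: \["
```

```text
position: [0.4911, -0.0229, 0.1542]
force: [-0.5, 1.8, 8.5]
position: [0.4914, -0.0229, 0.1523]
force: [-0.1, 3.4, 8.8]
position: [0.4915, -0.0229, 0.1512]
force: [-0.4, 3.4, 9.5]
```

```bash
python3 -m creep '[[0,0,0.03,0,0],[0,0,0,0,0]]' | grep -E "pos|force: \["; python3 -m creep '[[0,0,0.03,0,0],[0,0,0,0,0]]'| grep -E "clo|pos|force: \["; 
```

```text
position: [0.4915, -0.023, 0.15]
force: [-0.0, 2.1, 8.1]
clock: 5.45
position: [0.4914, -0.0231, 0.1486]
force: [0.9, 1.6, 5.3]
```

```bash
cat > track.py <<'E'
from h import *
import pickle,sys
a=pickle.load(open("scene.pkl","rb")); im=vision.get_image("scene")
g=lambda i:cv2.cvtColor(i["pixels"],cv2.COLOR_BGR2GRAY)
u=4
A=cv2.resize(g(a)[190:230,130:165],None,fx=u,fy=u,interpolation=cv2.INTER_CUBIC)
B=cv2.resize(g(im)[180:250,90:175],None,fx=u,fy=u,interpolation=cv2.INTER_CUBIC)
_,s,_,l=cv2.minMaxLoc(cv2.matchTemplate(B,A,cv2.TM_CCOEFF_NORMED))
d=np.array(l)/u-np.array([40,10])
p0=world(a,147.,210.,.058);p1=world(im,147+d[0],210+d[1],.058)
e=(p1-p0)[:2]; ax=np.array([.099,-.995])
o=readout.observe()
print(o["clock"],"px",d,round(s,3),"jaw opened mm",e@ax*1e3,"lateral",1e3*(e[0]*ax[1]-e[1]*ax[0]),o["position"][2],o["force"][2])
if len(sys.argv)>1: cv2.imwrite(sys.argv[1],cv2.resize(im["pixels"][200:290,85:185],None,fx=6,fy=6,interpolation=cv2.INTER_CUBIC))
E
python3 -m creep '[[0,0,0.015,0,0],[0,0,0,0,0],[0,0,0,0,0]]'| grep -E "pos|force: \["; python3 track.py pics/t1.png
```

```text
position: [0.4912, -0.0233, 0.1478]
force: [1.3, 1.5, 4.5]
5.875 px [-1.    0.25] 0.994 jaw opened mm 1.9318904711904195 lateral 0.27141295196849713 0.1477814962318848 5.352095221379482
```

View pics/t1.png

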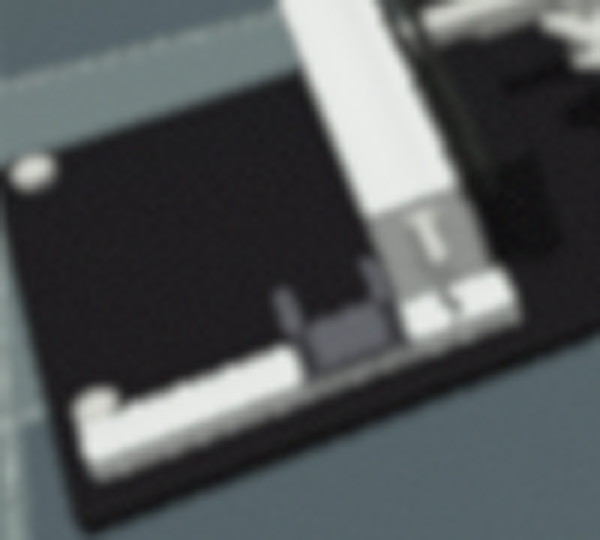

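```bash
python3 - <<'E'
from h import *
import pickle
a=pickle.load(open("scene.pkl","rb"))
w=lambda x,y,z:world(a,x/6+85-.4,y/6+200-.4,z)
cx=lambda p:p[:2]@np.array([-.099,.995])*1e3
cy=lambda p:p[:2]@np.array([-.995,-.099])*1e3
for n,x,y,z in(("tip",438,256,.052),("root",427,218,.052),("post1",285,290,.046),("post2",370,260,.046),("rail end",85,425,.012),("btn",0,0,.1)):
    p=w(x,y,z);print(n,cx(p),cy(p))
E
python3 -m creep '[[0,0,0,0,0],[0,0,0,0,0],[0,0,0,0,0],[0,0,0,0,0],[0,0,0,0,0],[0,0,0,0,0],[0,0,0,0,0],[0,0,0,0,0],[0,0,0,0,0],[0,0,0,0,0],[0,0,0,0,0],[0,0,0,0,0]]'| grep -E "pos|force: \["; python3 track.py
```

```text
tip -285.0685484758711 -563.7584870191525
root -283.568066737792 -545.0171820546256
post1 -329.64569593328287 -547.177451943238
post2 -303.6805741894683 -547.7762493654718
rail end -397.38862305250717 -536.3976234102896
btn -377.4417902118631 -427.987987536573
position: [0.4911, -0.0233, 0.1478]
force: [1.0, 1.9, 5.0]
7.425 px [-5.  2.] 0.951 jaw opened mm 10.186432045137787 lateral -0.9821644363182539 0.1478008094986366 5.85387027249968
```

```bash
python3 -m creep '[[0,0,0,0,0],[0,0,0,0,0],[0,0,0,0,0],[0,0,0,0,0],[0,0,0,0,0],[0,0,0,0,0],[0,0,0,0,0],[0,0,0,0,0],[0,0,0,0,0],[0,0,0,0,0],[0,0,0,0,0],[0,0,0,0,0]]'| grep -E "pos|force: \["; python3 -m creep '[[0,0,0,0,0],[0,0,0,0,0],[0,0,0,0,0],[0,0,0,0,0]]'| grep -E "force: \["; python3 track.py pics/t2.png
```

```text
position: [0.4911, -0.0233, 0.1478]
force: [0.7, 1.9, 4.8]
force: [1.0, 1.0, 5.6]
9.475 px [-10.5   3.5] 0.942 jaw opened mm 20.763169745729357 lateral 0.11384349802758399 0.1477848526666089 4.980669449358107
```

View pics/t2.png

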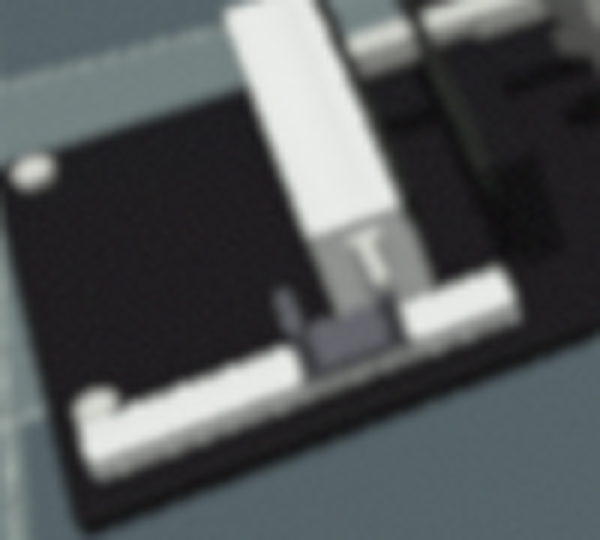

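```bash
python3 -m creep '[[0,0,0,0,0],[0,0,0,0,0],[0,0,0,0,0],[0,0,0,0,0],[0,0,0,0,0],[0,0,0,0,0],[0,0,0,0,0],[0,0,0,0,0],[0,0,0,0,0],[0,0,0,0,0]]'| grep -E "force: \["; python3 track.py pics/t3.png
```

```text
force: [0.8, 1.1, 5.0]
10.775 px [-13.75   4.5 ] 0.956 jaw opened mm 27.047803799926825 lateral 0.40592723289319554 0.14777606297793247 4.6436330390641265
```

View pics/t3.png

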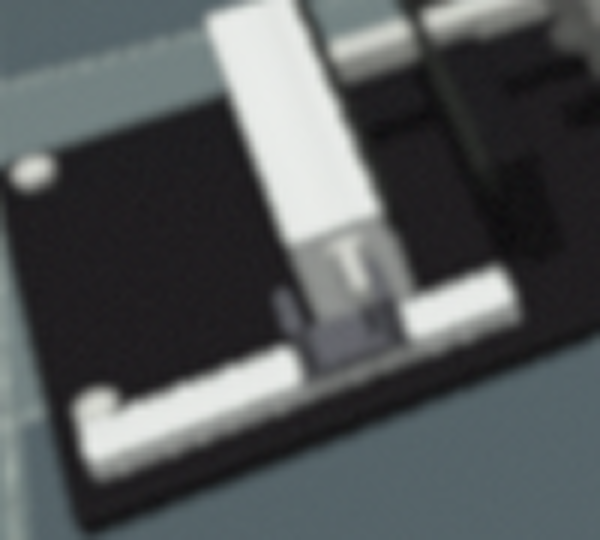

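```bash
python3 -m creep '[[0,0,0,0,0],[0,0,-0.2,0,0],[0,0,-0.4,0,0],[0,0,-0.5,0,0],[0,0,-0.5,0,0],[0,0,0,0,0],[0,0,0,0,0],[0,0,0,0,0],[0,0,0,0,0]]'| grep -E "pos|force: \["; python3 track.py; python3 -m creep '[[0,0,0,0,0],[0,0,0,0,0],[0,0,0,0,0],[0,0,0,0,0],[0,0,0,0,0],[0,0,0,0,0],[0,0,0,0,0],[0,0,0,0,0]]'| grep -E "pos|force: \["; python3 track.py pics/t4.png
```

```text
position: [0.4899, -0.0237, 0.2108]
force: [-0.2, 0.1, -0.2]
11.95 px [-16.25   5.25] 0.956 jaw opened mm 31.844571118599895 lateral 0.6887381647114723 0.21086723998863172 -0.0240498107236753
position: [0.4903, -0.0237, 0.2113]
force: [-0.7, -0.2, 0.5]
13.0 px [-16.75   5.5 ] 0.955 jaw opened mm 32.868259323969795 lateral 0.43710007455831196 0.21135184963150958 0.12885281022695935
```

View pics/t4.png

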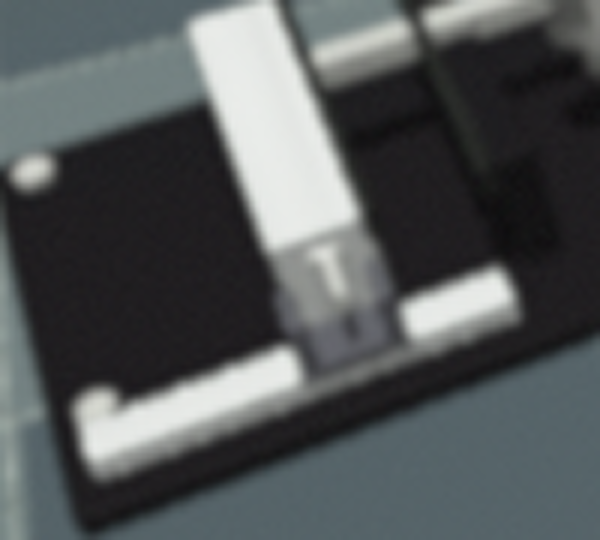

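The pointer tip (338,293) stands between the posts (285,290) and (372,262), with its shadow at (350,327) on the gauge body. I'll check that the jaw is at rest, then hand in.

```bash
python3 -m creep '[[0,0,0,0,0],[0,0,0,0,0],[0,0,0,0,0],[0,0,0,0,0],[0,0,0,0,0],[0,0,0,0,0],[0,0,0,0,0],[0,0,0,0,0]]'>/dev/null; python3 track.py && python3 -c "
from h import *
im=vision.get_image('scene');import pickle;a=pickle.load(open('scene.pkl','rb'))
d=cv2.absdiff(im['pixels'][165:182,195:250],a['pixels'][165:182,195:250]);print('pawl diff from start',d.mean())"
```

```text
14.05 px [-16.75   5.5 ] 0.955 jaw opened mm 32.868259323969795 lateral 0.43710007455831196 0.21131594648277938 -0.45265684266106393
pawl diff from start 25.844563279857397
```

```bash
python3 -c "
from cell import sign_off
print(sign_off())"
```

```text
the job is handed in; nothing more can be done
None
```

The job is handed in: the clamp is open about 33 mm and at rest, with the pointer between the gauge posts in the last picture, the arm clear above the button and under 10 N on the tool (vertical) at every reading; I inferred the dropped pawl from the jaw holding still.

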